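# Fit an electronic calibration tag behind the lip of a gauge stand

## Robot

A 6-joint arm with a two-finger parallel gripper is mounted at the origin on the work surface. World frame = base frame: x ahead of the robot, y to its left, z up, the work surface at z = 0. Lengths are in m, angles in degrees, forces in N, time in s.
With the tool pointing down it reaches from about 0.275 to 0.825 m from the base axis. Payload 5.2 kg.
Tool frame: the origin (TCP) lies at the centre of the arm's flange, where the gripper is bolted on; the fingertips stand 186 mm ahead of it and the grasp point (between the pads) lies 167 mm ahead of it; z points along the fingers, y is the line along which they close (so a half turn about z gives the same grasp; the last joint's range is limited). The gripper opens to 93 mm and grips with 3 to 60 N. Pads are 15 mm wide; open, the fingers measure 128 mm over their backs; the gripper's body (75 mm by 188 mm) begins 65 mm behind the grasp point.
Start: joints at [52.609, 14.817, 87.949, -0, 77.235, -11.62], TCP at [0.239, 0.495, 0.405] pointing down, gripper open.
Joint ranges: [-179.93, 179.93], [-52.35, 119.4], [10.71, 147.94], [-69.91, 249.91], [12.55, 155.21], [-178.61, 178.61]. Speed limits (degrees/s): [147.25, 147.25, 180, 180, 180, 180].

## Interface

Orientations are given as a 3x3 rotation matrix whose columns are the frame's x, y, z axes.
In Python, from station import arm, viewer, models gives the robot as it stands.
- The arm moves only by the tool apply_moves, never from a script. Its arguments are lists of equal length, an entry for each row: "fingers": the closure, from 0 (fully open) to 1 (shut); "delta_pos": the shift along the tool's x, y, z in cm, a list of three; "rot": the turn, a rotation vector about the tool's x, y, z in degrees, a list of three. A call has exactly 8 rows; each row shifts and turns the commanded pose from where the row before left it, along the tool's axes as they then stand; what a row does not reach is not made up. A row lasts 1/8 s, in which the tool goes at most 62.5 mm and 10.7 degrees, less where a joint would pass 70% of its speed; a pose out of reach is approached as far as the arm can. A call is refused whole if a number of a shift passes 6.25 or a number of a turn 10.7, either way. A call with a gripper value outside its range is refused whole. The fingers move at their own pace and stop on an object; "squeeze" is the grip in N (left out, the last holds). Time passes only in rows, so rows that do not move let the fingers close, or fill a call up. It gives the time, the measured TCP pose, the force, the opening and the grip force at its end, in the units of the state.
- arm.get_obs(): the state, without advancing time (a new reading comes with each control period).
- viewer.snapshot(name): name is "scene" or "top"; returns the picture (384x512x3 uint8, red, green, blue); there is no depth.
- viewer.camera_model(name): a dict with "fx", "fy", "cx", "cy" (pixels), "rvec" (rotation vector, rad) and "tvec" (3), from world to camera coordinates, as OpenCV has them. Camera axes: x right, y down, z forward; pixel columns grow to the right and rows downward; lengths in m; the calibration is good to about 2 mm. A picture is of the moment at which its call begins. camera_model takes no time and is no camera call.
- arm.sign_off(): hands the job in; it is judged then, once.
Trained networks look in the newest picture that a camera, given by its name, has taken for a name from the list of things; names that differ only in an ending like _2 or _b are one class to them, and where a whole thing is asked for, a point or a joint stands for the part that bears it (a point fixed in the world has none). Each returns a list of dicts, best first, with "score" (0 to 1); they miss things now and then, are a little off and sometimes report something else, mostly with a low value. They report only what shows in the picture. A call takes as long as a camera call. They do not tell look-alikes from the thing itself.
- models.look_for(camera, target): "at" ([x, y, z] in m, in the coordinates of the camera as it stood for that picture, good to about 4 mm: the middle of the surface that is visible of it).
- models.cut_out(camera, target): "region" (384x512 bool, what is visible of it).
- models.place_of(camera, target): "at" ([x, y, z] in m, in the coordinates of the camera as it stood for that picture, good to about 4 mm: a listed point, or the origin of a listed thing).
The state is a dict: "time": time; "qpos": joint angles; "joint_vel": joint speeds; "effort": joint torques, N m; "eef_pos": TCP position; "orientation": TCP orientation; "wrist_force": force on the tool from outside, world axes, zero at the start; "wrist_torque": the same for the moment, N m; "opening": opening from 0.0 (shut) to 1.0 (fully open); "finger_force": force on a finger pad.
Only numpy, scipy, OpenCV 4.12 (cv2) and the standard library are available. Lean on these libraries where they do the work, as an engineer would, in place of code of your own. Each camera call takes 0.05 s, during which the arm holds its last target. There are 200 camera calls.

## Task

Pull the calibration tag with the rectangular head out of its charging cradle, against the spring catch, and push it down behind the lip at the front of the gauge stand, screen facing out over the lip, until it is fully home against the sprung contact pad. The pad pushes the tag back up, so finish while still gripping the tag and pressing it fully down: do not let go. Leave the round-headed tag in its cradle and everything else where it is.

Things in the scene. Friction and masses are not known exactly. Their poses are not given: they have to be found in the camera images.
- tag: Tag to move: grey plastic, 60 g. Origin: centre of its underside; z up, x through thickness, screen on the -x side. Blade 6 mm thick (x), 50 wide (y), z 0 to 44; two ears at its foot (radius 5, centred y +-25, z 5) make it 60 wide there. Above it the head to grip: rectangular block 14 thick (x), 40 wide (y), z 44 to 78, centred, pale screen on one flat side.
- tag_screen (a point): Point in the middle of the screen of the rectangular tag, 7.5 mm from the tag's middle plane, 61 mm above its underside.
- cradle: Black cradle holding the rectangular tag, fixed: 44 (x) x 104 (y) x 30 mm high, origin: centre of its underside. The tag stands in its slot, axes parallel to the cradle's, underside at z = 6 mm, sunk 24 mm. Slot 8 mm wide (x), 63 long (y). Sprung noses inside catch over the tag's ears: straight up takes about 8 to 14 N over the first 6 mm, then it is free.
- stand: Gauge stand, fixed: grey base plate 12 mm high, x -45 to 170 mm, y +-75; aluminium tag slot near its front edge; at the rear a steel manifold (x 100 to 160, 46 high) with a dial gauge (top at 124 mm). Origin: on the bench, under the middle of the slot; x points from the slot back to the gauge, y along the slot, z up.
- slot (a point): Middle of the slot's floor, 12 mm above the bench, in stand axes (x to the rear). Here heights are from the bench. Lip (front wall): inner face 4.5 mm in front, upright to 32 mm, then flares 45 degrees outwards to 12 mm in front at 39 mm. Rear wall: inner face 4.5 mm behind, 6 thick, top at 48. Gap 9 mm, walls 110 long; cheeks leave a bay 70 long. Fully home: tag's underside at 12.
- spare_cradle: A second cradle, identical to the first, fixed; holds the round-headed tag. Leave alone.
- spare_tag: The other tag: same blade, but a round disc head of 38 mm diameter; stands in spare_cradle. Leave alone. Origin at the centre of its underside.
- pad (a joint): Travel in m of the sprung brass contact pad in the slot of the stand (6 x 36 mm, in the middle of the bay): 0 = up, top 22 mm above the bench (10 mm above the slot floor); 0.010 = level with the slot floor, tag fully home. Takes 3 N to start and 8 N at 10 mm.
- pad_top (a point): Middle of the top of the contact pad; moves down with it.
- adapter: Brass adapter, 28 mm diameter, 32 mm high, standing behind the cradle of the rectangular tag. Leave alone.
- collar: Steel ring, 32 mm diameter, 14 mm high, lying behind spare_cradle. Leave alone.
- plug: Small brass plug, 20 mm diameter, 18 mm high, on the base plate of the stand, between slot and manifold. Leave alone.
- spanner: Spanner, 150 mm long, lying on the bench in front. Leave alone.
- driver: Screwdriver lying on the bench in front. Leave alone.
- bottle: White bottle, 60 mm diameter, 130 mm high, at the left. Leave alone.
- jar: Clear jar, 64 mm diameter, 80 mm high, at the right. Leave alone.
Not all that is in view belongs to the job. Leave any pink or purple look-alike of the cradle alone.

How it is judged (in metres and radians):
On the way, in this order (a step that is already met when the one before it is completed fails the run):
1. the rectangular tag is pulled clear of its cradle, held by the fingers (z of tag in the frame of cradle above 0.04 m and contact force between the fingers and tag above 1 N), for 0.2 s.
2. the tag is behind the lip and starts to press the sprung pad down (value of joint pad above 0.002 m and contact force between tag and pad above 2 N), for 0.1 s.
At the end, for the whole second after the job is handed in: For the last second the tag is held at rest behind the lip: within 4 mm across and 9 mm along the slot, upright within 0.12 rad, screen on the lip side, underside under 2.5 mm above the slot floor, pad down over 8 mm and pressed with over 3 N, fingers touching the tag with over 1 N (value of joint pad above 0.008 m and z of tag in the frame of stand between 0.009 and 0.0145 m and x of tag in the frame of stand between -0.004 and 0.004 m and y of tag in the frame of stand between -0.009 and 0.009 m and angle between tag's own z axis and vertical below 0.12 rad and x of tag_screen in the frame of stand below -0.002 m and contact force between the fingers and tag above 1 N and contact force between tag and pad above 3 N and linear speed of tag below 0.02 m/s); the arm keeps its last pose, push and grip.
It fails at once if the round-headed tag or another bystander was shifted by more than 25 mm (distance of any of spare_tag, adapter, collar, plug, spanner, driver, bottle, jar from where it was at the start of the episode above 0.025 m).
It also fails if it takes over 51 s, if anything falls off the work surface, if the arm or the gripper's body presses on something with over 40 N, if the wrist force passes 120 N, or if a joint passes its speed limit or range.

## Working session

There is one attempt and no reset: what is moved stays moved. The work goes in short steps, Python scripts to look and compute and a tool call to move; the robot and the scene stay as the last step left them, time stands still between calls to the robot, and variables do not carry over. Pictures are saved under pics/ and viewed, at most 10 in all, crops included, and the job is handed in when it is done.

Besides the shell and the picture viewer there is one more tool, called as name(argument=value, ...), one argument or row to a line, values as JSON. apply_moves: Moves the arm, as the interface text tells. Its arguments: {"type":"object","properties":{"fingers":{"type":"array","items":{"type":"number"}},"delta_pos":{"type":"array","items":{"type":"array","items":{"type":"number"}}},"rot":{"type":"array","items":{"type":"array","items":{"type":"number"}}},"squeeze":{"type":"number"}},"required":["fingers","delta_pos","rot"]}

```bash
mkdir -p pics; cat > h.py <<'E'
import numpy as np, cv2
from station import arm, viewer, models
def cam(n):
    c=viewer.camera_model(n); R=cv2.Rodrigues(np.array(c["rvec"],float))[0]; return c,R,np.array(c["tvec"],float)
def w(n,p):
    c,R,t=cam(n); return R.T@(np.array(p)-t)
def proj(n,P):
    c,R,t=cam(n); q=(R@np.atleast_2d(P).T).T+t
    return np.c_[c["fx"]*q[:,0]/q[:,2]+c["cx"],c["fy"]*q[:,1]/q[:,2]+c["cy"]]
def ray(n,uv,z):
    c,R,t=cam(n); d=R.T@np.array([(uv[0]-c["cx"])/c["fx"],(uv[1]-c["cy"])/c["fy"],1]); o=-R.T@t
    return o+d*(z-o[2])/d[2]
def snap(n,f):
    im=viewer.snapshot(n); cv2.imwrite(f"pics/{f}.png",im[:,:,::-1]); return im
E
python3 - <<'E'
from h import *
for n in("scene","top"):
    snap(n,n+"0"); print(n,"cam",(-cam(n)[1].T@cam(n)[2]).round(3))
    for t in("tag","tag_screen","cradle","stand","slot","spare_cradle","spare_tag","pad_top","adapter","plug"):
        print(t,[(w(n,d["at"]).round(3).tolist(),round(d["score"],2)) for d in models.place_of(n,t)][:3])
a=cv2.imread("pics/scene0.png");b=cv2.imread("pics/top0.png")
print(arm.get_obs())
E
```

```text
scene cam [ 1.129 -0.224  0.791]
tag [([0.536, -0.248, 0.009], 0.68)]
tag_screen [([0.529, -0.248, 0.069], 0.72)]
cradle [([0.387, -0.292, 0.0], 0.8), ([0.534, -0.246, -0.0], 0.71), ([0.6, -0.1, -0.001], 0.58)]
stand [([0.554, 0.271, 0.003], 0.63), ([0.557, 0.268, 0.009], 0.5)]
slot [([0.555, 0.267, 0.01], 0.77)]
spare_cradle [([0.512, 0.029, 0.002], 0.86)]
spare_tag [([0.512, 0.027, 0.009], 0.56)]
pad_top []
adapter [([0.603, -0.214, -0.002], 0.69)]
plug []
top cam [0.407 0.008 1.272]
tag [([0.552, 0.268, 0.02], 0.73), ([0.572, -0.477, -0.004], 0.44), ([0.536, -0.251, 0.008], 0.4)]
tag_screen [([0.601, -0.214, -0.0], 0.68), ([0.526, -0.254, 0.065], 0.64)]
cradle [([0.536, -0.245, 0.003], 0.97), ([0.392, -0.293, -0.001], 0.86), ([0.602, -0.099, -0.009], 0.86)]
stand [([0.556, 0.263, -0.002], 0.78), ([0.514, 0.025, 0.003], 0.33)]
slot []
spare_cradle [([0.513, 0.028, -0.001], 0.82), ([0.388, -0.149, -0.005], 0.57)]
spare_tag [([0.514, 0.028, 0.004], 0.66)]
pad_top [([0.557, 0.263, 0.021], 0.48)]
adapter [([0.601, -0.217, 0.001], 0.64)]
plug [([0.624, 0.311, 0.01], 0.6)]
{'time': 1.1, 'qpos': array([ 5.26088448e+01,  1.48148684e+01,  8.79501368e+01,  1.30115037e-03,
        7.72357635e+01, -1.16204307e+01]), 'joint_vel': array([-0.0571577 ,  0.03138067,  0.00321265, -0.00271712,  0.04120893,
       -0.02363265]), 'effort': array([-9.28373593e-04, -4.37211335e+01, -2.84306341e+01,  7.18627917e-02,
        3.12226033e-02,  4.48217250e-06]), 'eef_pos': array([0.23910119, 0.495299  , 0.40476203]), 'orientation': array([[-9.00538855e-01,  4.34775540e-01, -2.57439871e-05],
       [ 4.34775540e-01,  9.00538855e-01,  2.79016850e-06],
       [ 2.43965577e-05, -8.68020074e-06, -1.00000000e+00]]), 'wrist_force': array([-0.52367912,  0.468887  ,  0.4007567 ]), 'wrist_torque': array([-0.0061312 , -0.01108874, -0.01688739]), 'finger_force': 0.0, 'opening': 0.9971429720247266}
```

View pics/scene0.png

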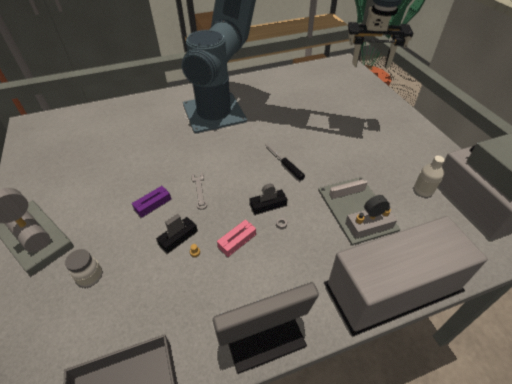

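View pics/top0.png

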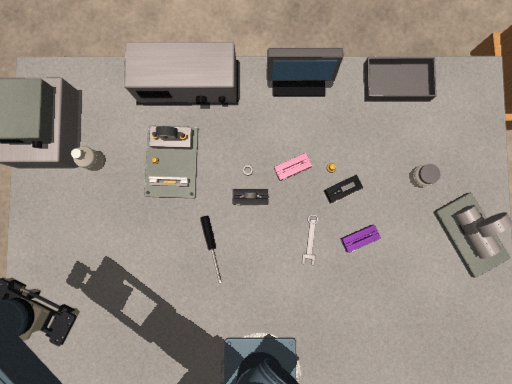

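The top view shows two black cradles. The rectangular tag looks to be at (343,189) with the adapter behind it at (332,168), and the spare at (250,197). The stand is at (172,162) and its slot at about (168,181). Next I'll measure yaw and zoom in.

```bash
python3 - <<'E'
from h import *
def yaw(n,t,z,near):
    for d in models.cut_out(n,t):
        m=d["region"].astype(np.uint8); ys,xs=np.nonzero(m)
        if len(xs)<20: continue
        P=np.array([ray(n,(x,y),z)[:2] for x,y in zip(xs,ys)]).astype(np.float32)
        r=cv2.minAreaRect(P*1000); e=cv2.boxPoints(r)
        a=[e[1]-e[0],e[2]-e[1]]; l=max(a,key=np.linalg.norm)
        print(n,t,round(d["score"],2),np.array(r[0]).round(),np.array(r[1]).round(),"long axis deg from +y",round((np.degrees(np.arctan2(l[1],l[0]))-90+90)%180-90,2))
yaw("top","cradle",.03,0); yaw("top","stand",.012,0); yaw("top","tag",.08,0); yaw("top","slot",.04,0)
im=viewer.snapshot("top"); s=viewer.snapshot("scene")
A=cv2.resize(im[165:215,225:375],(0,0),fx=5,fy=5,interpolation=3)
B=cv2.resize(im[120:205,135:210],(400,453),interpolation=3)
C=cv2.resize(s[205:255,150:205],(300,273),interpolation=3)
o=np.zeros((600,800,3),np.uint8); o[:250,:750]=A
B=cv2.resize(B,(309,350)); o[250:600,:309]=B; o[250:523,320:620]=C
cv2.imwrite("pics/z1.png",o[:,:,::-1])
E
```

```text
top cradle 0.87 [599. -98.] [ 48. 107.] long axis deg from +y 24.33
top cradle 0.81 [ 389. -292.] [ 49. 110.] long axis deg from +y 24.27
top cradle 0.63 [ 533. -244.] [ 46. 110.] long axis deg from +y 25.75Traceback (most recent call last):
  File "<stdin>", line 10, in <module>
  File "<stdin>", line 6, in yaw
  File "h.py", line 11, in ray
    c,R,t=cam(n); d=R.T@np.array([(uv[0]-c["cx"])/c["fx"],(uv[1]-c["cy"])/c["fy"],1]); o=-R.T@t
          ~~~^^^
  File "h.py", line 4, in cam
    c=viewer.camera_model(n); R=cv2.Rodrigues(np.array(c["rvec"],float))[0]; return c,R,np.array(c["tvec"],float)
ValueError: time passes only in moves, steps and waits
```

```bash
sed -i 's/^def cam(n):/import functools\n@functools.lru_cache\ndef cam(n):/' h.py; python3 - <<'E'
from h import *
cam("top");cam("scene")
im=viewer.snapshot("top"); s=viewer.snapshot("scene")
def yaw(n,t,z):
    for d in models.cut_out(n,t):
        m=d["region"].astype(np.uint8); ys,xs=np.nonzero(m)
        if len(xs)<20: continue
        P=np.array([ray(n,(x,y),z)[:2] for x,y in zip(xs,ys)]).astype(np.float32)
        r=cv2.minAreaRect(P*1000); e=cv2.boxPoints(r)
        a=[e[1]-e[0],e[2]-e[1]]; l=max(a,key=np.linalg.norm)
        print(n,t,round(d["score"],2),np.array(r[0]).round(),np.array(r[1]).round(),"long axis deg from +y",round((np.degrees(np.arctan2(l[1],l[0]))-90+90)%180-90,2))
yaw("top","stand",.012); yaw("top","tag",.08)
A=cv2.resize(im[165:215,225:375],(0,0),fx=5,fy=5,interpolation=3)
B=cv2.resize(im[120:205,135:210],(309,350),interpolation=3)
C=cv2.resize(s[205:255,150:205],(300,273),interpolation=3)
o=np.zeros((600,800,3),np.uint8); o[:250,:750]=A
o[250:600,:309]=B; o[250:523,320:620]=C
cv2.imwrite("pics/z1.png",o[:,:,::-1])
E
```

```text
top stand 0.88 [619. 265.] [153. 218.] long axis deg from +y 88.38
top tag 0.42 [ 533. -243.] [14. 46.] long axis deg from +y 26.42
```

View pics/z1.png

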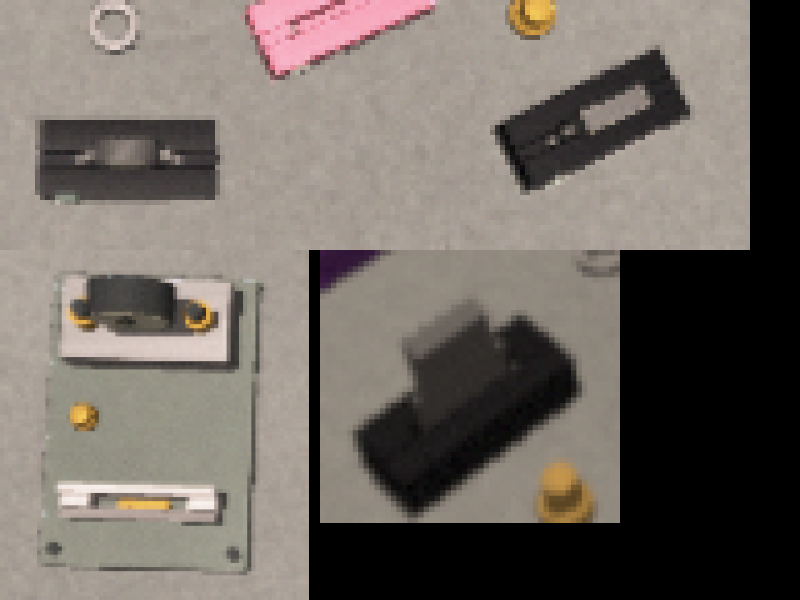

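The right-hand tag has the rectangular head, in the cradle yawed about +25.7°. Its screen is on the robot side, because the far face in the scene view is plain. The stand is yawed about -2°, with the lip toward the robot. Moving above the tag now.

apply_moves(
  fingers=[0, 0, 0, 0, 0, 0, 0, 0],
  delta_pos=[
    [0, 0, 0],
    [0, 0, 0],
    [0, 0, 0],
    [0, 0, 0],
    [-5.7, -0.4, 0],
    [-5.7, -0.4, 0],
    [-5.7, -0.4, 0],
    [-5.7, -0.4, 0],
  ],
  rot=[
    [0, 0, 9.6],
    [0, 0, 9.6],
    [0, 0, 9.6],
    [0, 0, 9.6],
    [0, 0, 0],
    [0, 0, 0],
    [0, 0, 0],
    [0, 0, 0],
  ],
  squeeze=50,
)

```text
time: 2.35
eef_pos: [0.3243, 0.2815, 0.4049]
orientation: [[-0.436, 0.9, 0.001], [0.9, 0.436, 0.0], [-0.0, 0.001, -1.0]]
wrist_force: [0.3, -0.2, 0.5]
opening: 1.002
finger_force: 0.0
```

apply_moves(
  fingers=[0, 0, 0, 0, 0, 0, 0, 0],
  delta_pos=[
    [-5.7, -0.4, 0],
    [-5.7, -0.4, 0],
    [-5.7, -0.4, 0],
    [-5.7, -0.4, 0],
    [-5.7, -0.4, 0],
    [-5.7, -0.4, 0],
    [-5.7, -0.4, 0],
    [-5.7, -0.4, 0],
  ],
  rot=[
    [0, 0, 0],
    [0, 0, 0],
    [0, 0, 0],
    [0, 0, 0],
    [0, 0, 0],
    [0, 0, 0],
    [0, 0, 0],
    [0, 0, 0],
  ],
)

```text
time: 3.35
eef_pos: [0.4943, -0.1432, 0.4049]
orientation: [[-0.435, 0.9, 0.001], [0.9, 0.435, -0.0], [-0.0, 0.001, -1.0]]
wrist_force: [0.3, 0.1, -0.6]
opening: 0.999
finger_force: 0.0
```

```bash
cat >> h.py <<'E'
def to(P,yaw):
    "remaining shift in tool cm / turn about tool z deg to TCP P with tool y at yaw"
    o=arm.get_obs(); R=np.array(o["orientation"]); 
    y=np.degrees(np.arctan2(R[1,1],R[0,1]))
    a=np.radians(yaw); T=np.array([[-np.sin(a),np.cos(a),0],[np.cos(a),np.sin(a),0],[0,0,-1]]).T
    print("t",o["time"],"eef",np.array(o["eef_pos"]).round(4),"yaw",y.round(2),"rotz",round(y-yaw,2),
     "shift after turn cm",(T.T@(np.array(P)-o["eef_pos"])*100).round(2),"F",np.array(o["wrist_force"]).round(1),"op",round(o["opening"],3),"ff",round(o["finger_force"],1),"tilt",np.degrees(np.arccos(-R[2,2])).round(2))
E
python3 - <<'E'
from h import *
# refine stand yaw/pos: scene view unobstructed; tag head too
snap("top","top1"); snap("scene","scene1")
for n in("scene","top"):
    for t in("tag","tag_screen","cradle","stand","slot","pad_top"):
        print(n,t,[(w(n,d["at"]).round(4).tolist(),round(d["score"],2)) for d in models.place_of(n,t)][:3])
to((.535,-.247,.234),25.8)
im=cv2.imread("pics/top1.png")[110:210,130:215]
o=cv2.resize(im,(510,600),interpolation=3)
cv2.imwrite("pics/z2.png",o)
P=[ray("top",(u,v),z).round(4) for u,v,z in []]
E
```

```text
scene tag [([0.5358, -0.2495, 0.0103], 0.69)]
scene tag_screen [([0.5314, -0.25, 0.0669], 0.79)]
scene cradle [([0.3909, -0.2929, 0.0005], 0.73), ([0.5339, -0.2428, -0.0012], 0.69), ([0.5948, 0.0404, 0.0004], 0.68)]
scene stand [([0.5547, 0.2672, 0.0026], 0.62)]
scene slot [([0.5543, 0.2652, 0.0107], 0.75)]
scene pad_top [([0.5299, -0.2491, 0.0679], 0.67), ([0.5098, 0.0266, 0.0041], 0.57)]
top tag []
top tag_screen [([0.5162, 0.0267, 0.0031], 0.63)]
top cradle [([0.6024, -0.0981, -0.006], 0.7), ([0.392, -0.2915, -0.0015], 0.67)]
top stand [([0.5539, 0.2604, -0.001], 0.75)]
top slot [([0.5592, 0.2683, 0.0119], 0.63)]
top pad_top [([0.5569, 0.2663, 0.0194], 0.39)]
t 4.05 eef [ 0.4938 -0.1407  0.405 ] yaw 25.88 rotz 0.08 shift after turn cm [-11.36  -0.92  17.1 ] F [ 0.2 -0.6 -0.2] op 1.0 ff 0.0 tilt 0.02
```

View pics/z2.png

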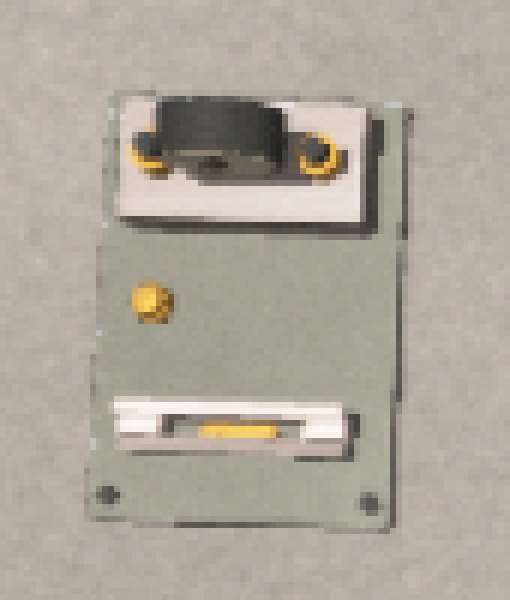

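The stand is clear in the top view: pad at about crop (240,432), base corners at (88,518) and (392,528). Now moving over the tag and descending.

apply_moves(
  fingers=[0, 0, 0, 0, 0, 0, 0, 0],
  delta_pos=[
    [-5.6, -0.5, 0],
    [-5.7, -0.4, 2],
    [0, 0, 3],
    [0, 0, 3],
    [0, 0, 1],
    [0, 0, 0],
    [0, 0, 0],
    [0, 0, 0],
  ],
  rot=[
    [0, 0, 0],
    [0, 0, 0],
    [0, 0, 0],
    [0, 0, 0],
    [0, 0, 0],
    [0, 0, 0],
    [0, 0, 0],
    [0, 0, 0],
  ],
)

```text
time: 5.05
eef_pos: [0.5354, -0.2469, 0.3161]
orientation: [[-0.436, 0.9, 0.002], [0.9, 0.436, -0.001], [-0.002, 0.001, -1.0]]
wrist_force: [-1.3, 0.1, -0.4]
opening: 1.004
finger_force: 0.0
```

```bash
python3 - <<'E'
from h import *
to((.535,-.247,.234),25.8)
s=snap("scene","scene2"); t=snap("top","top2")
A=cv2.resize(s[170:270,130:230],(600,600),interpolation=3)
cv2.imwrite("pics/z3.png",A[:,:,::-1])
g=lambda x,y:(130+x/6-.42,110+y/6-.42)
print("pad",ray("top",g(240,432),.022).round(4))
h=[ray("top",g(*p),.012)[:2] for p in((108,494),(370,503),(88,518),(392,528),(108,95),(410,110))]
for i,j in((0,1),(2,3)):
    d=h[i]-h[j]; print("yaw y-edge",np.degrees(np.arctan2(-d[0],d[1])).round(2))
for i,j in((2,4),(3,5)):
    d=h[j]-h[i]; print("yaw x-edge",np.degrees(np.arctan2(d[1],d[0])).round(2))
print("front mid", ((h[2]+h[3])/2).round(4),"rear mid",((h[4]+h[5])/2).round(4))
for a in [((113,408),(347,420)),((120,448),(347,456))]:
    z=.048 if a[0][1]<420 else .039
    p=[ray("top",g(*q),z)[:2] for q in a]; d=p[0]-p[1]; print("wall",np.array(p).round(4).tolist(),np.degrees(np.arctan2(-d[0],d[1])).round(2))
E
```

```text
t 5.05 eef [ 0.5354 -0.2469  0.3161] yaw 25.85 rotz 0.05 shift after turn cm [ 0.01 -0.04  8.21] F [-1.3  0.1 -0.4] op 1.004 ff 0.0 tilt 0.14
pad [0.556  0.2647 0.022 ]
yaw y-edge -2.05
yaw y-edge -1.96
yaw x-edge -1.43
yaw x-edge -1.79
front mid [0.512 0.266] rear mid [0.7234 0.2601]
wall [[0.5646, 0.3208], [0.5587, 0.208]] -3.03
wall [[0.5463, 0.3193], [0.5422, 0.2092]] -2.1
```

View pics/z3.png

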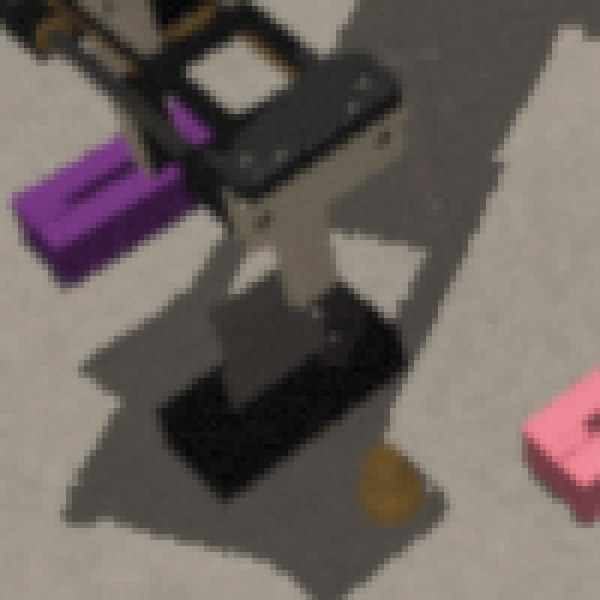

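The fingers straddle the head at crop (260,330), so I'll descend and grip.

apply_moves(
  fingers=[0, 0, 0, 0, 0, 1, 1, 1],
  delta_pos=[
    [0, 0, 2.5],
    [0, 0, 2.5],
    [0, 0, 2.2],
    [0, 0, 1],
    [0, 0, 0],
    [0, 0, 0],
    [0, 0, 0],
    [0, 0, 0],
  ],
  rot=[
    [0, 0, 0],
    [0, 0, 0],
    [0, 0, 0],
    [0, 0, 0],
    [0, 0, 0],
    [0, 0, 0],
    [0, 0, 0],
    [0, 0, 0],
  ],
)

```text
time: 6.15
eef_pos: [0.5352, -0.247, 0.2334]
orientation: [[-0.436, 0.9, 0.001], [0.9, 0.436, -0.001], [-0.001, 0.001, -1.0]]
wrist_force: [-0.3, -0.2, -0.6]
opening: 0.723
finger_force: 0.0
```

apply_moves(
  fingers=[1, 1, 1, 1, 1, 1, 1, 1],
  delta_pos=[
    [0, 0, 0],
    [0, 0, 0],
    [0, 0, 0],
    [0, 0, 0],
    [0, 0, 0],
    [0, 0, 0],
    [0, 0, 0],
    [0, 0, 0],
  ],
  rot=[
    [0, 0, 0],
    [0, 0, 0],
    [0, 0, 0],
    [0, 0, 0],
    [0, 0, 0],
    [0, 0, 0],
    [0, 0, 0],
    [0, 0, 0],
  ],
)

```text
time: 7.15
eef_pos: [0.535, -0.2469, 0.2327]
orientation: [[-0.436, 0.9, -0.0], [0.9, 0.436, 0.0], [0.0, 0.0, -1.0]]
wrist_force: [-0.3, 0.0, 0.1]
opening: 0.149
finger_force: 50.0
```

apply_moves(
  fingers=[1, 1, 1, 1, 1, 1, 1, 1],
  delta_pos=[
    [0, 0, -0.3],
    [0, 0, -0.3],
    [0, 0, -0.3],
    [0, 0, -0.6],
    [0, 0, -1.5],
    [0, 0, -2],
    [0, 0, -1],
    [0, 0, 0],
  ],
  rot=[
    [0, 0, 0],
    [0, 0, 0],
    [0, 0, 0],
    [0, 0, 0],
    [0, 0, 0],
    [0, 0, 0],
    [0, 0, 0],
    [0, 0, 0],
  ],
)

```text
time: 8.15
eef_pos: [0.5353, -0.2471, 0.2943]
orientation: [[-0.436, 0.9, 0.002], [0.9, 0.436, -0.002], [-0.003, 0.001, -1.0]]
wrist_force: [-0.8, 0.8, -0.1]
opening: 0.148
finger_force: 50.0
```

apply_moves(
  fingers=[1, 1, 1, 1, 1, 1, 1, 1],
  delta_pos=[
    [0, 0, -2],
    [0, 0, -3],
    [0, 0, -2],
    [0, 0, -1],
    [0, 0, 0],
    [0, 0, 0],
    [0, 0, 0],
    [0, 0, 0],
  ],
  rot=[
    [0, 0, 0],
    [0, 0, 0],
    [0, 0, 0],
    [0, 0, 0],
    [0, 0, 0],
    [0, 0, 0],
    [0, 0, 0],
    [0, 0, 0],
  ],
)

```text
time: 9.15
eef_pos: [0.535, -0.2469, 0.3721]
orientation: [[-0.436, 0.9, -0.001], [0.9, 0.436, 0.001], [0.001, -0.001, -1.0]]
wrist_force: [-0.9, -0.5, -0.2]
opening: 0.148
finger_force: 50.0
```

```bash
python3 - <<'E'
from h import *
to((.555,.265,.373),-2)
s=snap("scene","scene3"); t=snap("top","top3")
A=cv2.resize(s[130:260,130:230],(460,600),interpolation=3)
cv2.imwrite("pics/z4.png",A[:,:,::-1])
for n in("scene","top"):
    for q in("tag","tag_screen"):
        print(n,q,[(w(n,d["at"]).round(4).tolist(),round(d["score"],2)) for d in models.place_of(n,q)][:3])
E
```

```text
t 9.15 eef [ 0.535  -0.2469  0.3721] yaw 25.83 rotz 27.83 shift after turn cm [51.23  0.21 -0.09] F [-0.9 -0.5 -0.2] op 0.148 ff 50.0 tilt 0.07
scene tag [([0.5328, -0.2469, 0.1499], 0.6)]
scene tag_screen [([0.5289, -0.2503, 0.2056], 0.7)]
top tag []
top tag_screen []
```

View pics/z4.png

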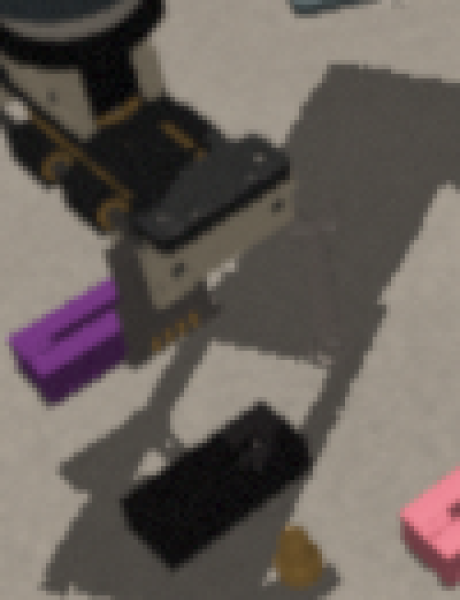

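The tag is free, held upright, with its contacts at crop (178,330). Rotating and carrying it to the slot.

apply_moves(
  fingers=[1, 1, 1, 1, 1, 1, 1, 1],
  delta_pos=[
    [0, 0, 0],
    [0, 0, 0],
    [0, 0, 0],
    [4, 0, 0],
    [5, 0, 0],
    [5.5, 0, 0],
    [5.5, 0, 0],
    [5.5, 0, 0],
  ],
  rot=[
    [0, 0, 9.3],
    [0, 0, 9.2],
    [0, 0, 9.2],
    [0, 0, 0],
    [0, 0, 0],
    [0, 0, 0],
    [0, 0, 0],
    [0, 0, 0],
  ],
)

```text
time: 10.45
eef_pos: [0.5432, 0.0096, 0.373]
orientation: [[0.033, 0.999, 0.001], [0.999, -0.033, -0.0], [-0.0, 0.001, -1.0]]
wrist_force: [-0.2, -0.5, -1.0]
opening: 0.147
finger_force: 50.0
```

apply_moves(
  fingers=[1, 1, 1, 1, 1, 1, 1, 1],
  delta_pos=[
    [5.5, 0, 0],
    [5.5, 0, 0],
    [5.5, 0, 0],
    [5, 0, 0],
    [3, 0, 0],
    [1.2, 0, 0],
    [0, 0, 0],
    [0, 0, 0],
  ],
  rot=[
    [0, 0, 0],
    [0, 0, 0],
    [0, 0, 0],
    [0, 0, 0],
    [0, 0, 0],
    [0, 0, 0],
    [0, 0, 0],
    [0, 0, 0],
  ],
)

```text
time: 11.45
eef_pos: [0.552, 0.2636, 0.3727]
orientation: [[0.034, 0.999, -0.0], [0.999, -0.034, -0.001], [-0.001, -0.0, -1.0]]
wrist_force: [1.1, -0.1, -0.6]
opening: 0.147
finger_force: 50.0
```

```bash
python3 - <<'E'
from h import *
to((.555,.265,.291),-1.9)
E
```

```text
t 11.45 eef [0.552  0.2636 0.3727] yaw -1.93 rotz -0.03 shift after turn cm [0.15 0.3  8.17] F [ 1.1 -0.1 -0.6] op 0.147 ff 50.0 tilt 0.04
```

apply_moves(
  fingers=[1, 1, 1, 1, 1, 1, 1, 1],
  delta_pos=[
    [0.1, 0.2, 1],
    [0, 0, 2.5],
    [0, 0, 2.5],
    [0, 0, 1.5],
    [0, 0, 1],
    [0, 0, 0],
    [0, 0, 0],
    [0, 0, 0],
  ],
  rot=[
    [0, 0, 0],
    [0, 0, 0],
    [0, 0, 0],
    [0, 0, 0],
    [0, 0, 0],
    [0, 0, 0],
    [0, 0, 0],
    [0, 0, 0],
  ],
)

```text
time: 12.45
eef_pos: [0.554, 0.2659, 0.2887]
orientation: [[0.033, 0.999, 0.002], [0.999, -0.033, 0.0], [0.001, 0.002, -1.0]]
wrist_force: [-0.8, 0.0, -0.7]
opening: 0.147
finger_force: 50.0
```

```bash
python3 - <<'E'
from h import *
to((.555,.265,.284),-1.9)
s=snap("scene","scene4"); t=snap("top","top4")
A=cv2.resize(s[150:250,310:410],(600,600),interpolation=3)
cv2.imwrite("pics/z5.png",A[:,:,::-1])
for q in("tag","tag_screen","slot","pad_top"):
    for n in("scene","top"): print(n,q,[(w(n,d["at"]).round(4).tolist(),round(d["score"],2)) for d in models.place_of(n,q)][:2])
E
```

```text
t 12.45 eef [0.554  0.2659 0.2887] yaw -1.86 rotz 0.04 shift after turn cm [-0.09  0.1   0.47] F [-0.8  0.  -0.7] op 0.147 ff 50.0 tilt 0.1
scene tag [([0.5523, 0.2644, 0.0653], 0.58)]
top tag [([0.5526, 0.2622, 0.0608], 0.45), ([0.5881, 0.0388, -0.0046], 0.36)]
scene tag_screen [([0.5496, 0.2658, 0.1253], 0.68), ([0.5328, -0.2451, 0.0011], 0.58)]
top tag_screen []
scene slot [([0.5535, 0.2656, 0.0102], 0.61)]
top slot [([0.5573, 0.2687, 0.0118], 0.62)]
scene pad_top [([0.5095, 0.0257, 0.0086], 0.56), ([0.5941, 0.0386, 0.0012], 0.31)]
top pad_top []
```

View pics/z5.png

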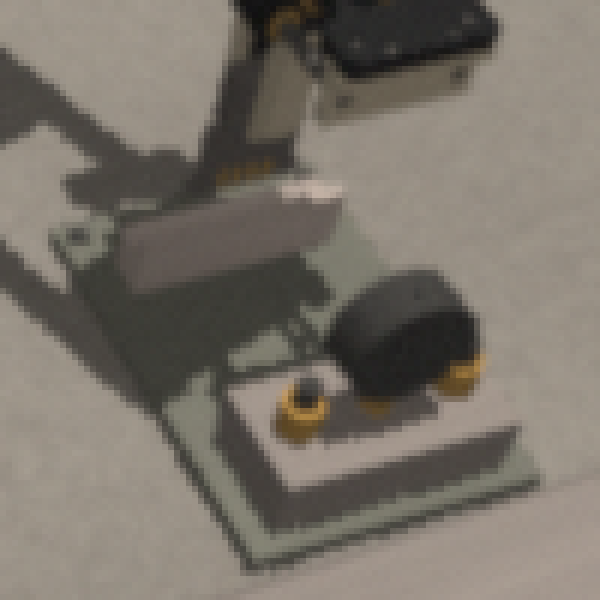

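The tag sits just above the slot, aligned with the wall, contacts at crop (245,172). I'll descend gently past the rear wall top.

apply_moves(
  fingers=[1, 1, 1, 1, 1, 1, 1, 1],
  delta_pos=[
    [0, 0, 0.5],
    [0, 0, 0.5],
    [0, 0, 0.3],
    [0, 0, 0.3],
    [0, 0, 0.2],
    [0, 0, 0],
    [0, 0, 0],
    [0, 0, 0],
  ],
  rot=[
    [0, 0, 0],
    [0, 0, 0],
    [0, 0, 0],
    [0, 0, 0],
    [0, 0, 0],
    [0, 0, 0],
    [0, 0, 0],
    [0, 0, 0],
  ],
)

```text
time: 13.95
eef_pos: [0.5539, 0.2658, 0.2699]
orientation: [[0.033, 0.999, 0.0], [0.999, -0.033, 0.0], [0.0, 0.0, -1.0]]
wrist_force: [0.1, -0.2, -0.2]
opening: 0.148
finger_force: 50.0
```

apply_moves(
  fingers=[1, 1, 1, 1, 1, 1, 1, 1],
  delta_pos=[
    [0, 0, 0.2],
    [0, 0, 0.2],
    [0, 0, 0.2],
    [0, 0, 0.2],
    [0, 0, 0.2],
    [0, 0, 0],
    [0, 0, 0],
    [0, 0, 0],
  ],
  rot=[
    [0, 0, 0],
    [0, 0, 0],
    [0, 0, 0],
    [0, 0, 0],
    [0, 0, 0],
    [0, 0, 0],
    [0, 0, 0],
    [0, 0, 0],
  ],
)

```text
time: 14.95
eef_pos: [0.5542, 0.2658, 0.2601]
orientation: [[0.033, 0.999, 0.001], [0.999, -0.033, 0.0], [0.0, 0.001, -1.0]]
wrist_force: [2.2, 0.8, 1.1]
opening: 0.147
finger_force: 50.0
```

The lip flare is lightly pushing back (+x), so I'll shift 1 mm to the rear and continue.

apply_moves(
  fingers=[1, 1, 1, 1, 1, 1, 1, 1],
  delta_pos=[
    [0, 0.1, 0],
    [0, 0, 0.2],
    [0, 0, 0.2],
    [0, 0, 0.2],
    [0, 0, 0],
    [0, 0, 0],
    [0, 0, 0],
    [0, 0, 0],
  ],
  rot=[
    [0, 0, 0],
    [0, 0, 0],
    [0, 0, 0],
    [0, 0, 0],
    [0, 0, 0],
    [0, 0, 0],
    [0, 0, 0],
    [0, 0, 0],
  ],
)

```text
time: 15.95
eef_pos: [0.5552, 0.2657, 0.2536]
orientation: [[0.033, 0.999, 0.001], [0.999, -0.033, 0.0], [0.0, 0.001, -1.0]]
wrist_force: [6.2, 0.5, -0.7]
opening: 0.147
finger_force: 50.0
```

apply_moves(
  fingers=[1, 1, 1, 1, 1, 1, 1, 1],
  delta_pos=[
    [0, 0.1, 0],
    [0, 0, 0],
    [0, 0, 0],
    [0, 0, 0.2],
    [0, 0, 0.2],
    [0, 0, 0],
    [0, 0, 0],
    [0, 0, 0],
  ],
  rot=[
    [0, 0, 0],
    [0, 0, 0],
    [0, 0, 0],
    [0, 0, 0],
    [0, 0, 0],
    [0, 0, 0],
    [0, 0, 0],
    [0, 0, 0],
  ],
)

```text
time: 16.95
eef_pos: [0.5557, 0.2656, 0.2495]
orientation: [[0.033, 0.999, -0.001], [0.999, -0.033, -0.0], [-0.0, -0.001, -1.0]]
wrist_force: [4.0, -0.1, -2.1]
opening: 0.149
finger_force: 50.0
```

apply_moves(
  fingers=[1, 1, 1, 1, 1, 1, 1, 1],
  delta_pos=[
    [0, 0.05, 0],
    [0, 0, 0.2],
    [0, 0, 0.2],
    [0, 0, 0.1],
    [0, 0, 0],
    [0, 0, 0],
    [0, 0, 0],
    [0, 0, 0],
  ],
  rot=[
    [0, 0, 0],
    [0, 0, 0],
    [0, 0, 0],
    [0, 0, 0],
    [0, 0, 0],
    [0, 0, 0],
    [0, 0, 0],
    [0, 0, 0],
  ],
)

```text
time: 17.95
eef_pos: [0.556, 0.2657, 0.2446]
orientation: [[0.033, 0.999, -0.001], [0.999, -0.033, -0.0], [-0.0, -0.001, -1.0]]
wrist_force: [-3.9, -0.8, 4.5]
opening: 0.145
finger_force: 50.0
```

```bash
python3 - <<'E'
from h import *
to((.5555,.266,.240),-1.9); print(arm.get_obs()["wrist_torque"].round(2))
s=snap("scene","scene5"); viewer.snapshot("top")
for q in("tag","tag_screen","slot","pad_top"):
    for n in("scene","top"): print(n,q,[(w(n,d["at"]).round(4).tolist(),round(d["score"],2)) for d in models.place_of(n,q)][:2])
E
```

```text
t 17.95 eef [0.556  0.2657 0.2446] yaw -1.87 rotz 0.03 shift after turn cm [ 0.03 -0.05  0.46] F [-3.9 -0.8  4.5] op 0.145 ff 50.0 tilt 0.06
[-0.04  0.74 -0.04]
scene tag []
top tag [([0.5579, 0.2611, 0.0197], 0.5)]
scene tag_screen [([0.5489, 0.266, 0.0822], 0.42)]
top tag_screen [([0.5507, 0.2641, 0.0779], 0.53), ([0.5917, 0.0378, -0.0053], 0.34)]
scene slot [([0.5547, 0.2644, 0.0079], 0.92)]
top slot [([0.556, 0.2672, 0.0095], 0.83)]
scene pad_top []
top pad_top []
```

The pad is being pressed (Fz 4.5 N). Pushing on, backing off 0.5 mm to centre.

apply_moves(
  fingers=[1, 1, 1, 1, 1, 1, 1, 1],
  delta_pos=[
    [0, -0.05, 0],
    [0, 0, 0.1],
    [0, 0, 0.1],
    [0, 0, 0.1],
    [0, 0, 0.1],
    [0, 0, 0.1],
    [0, 0, 0],
    [0, 0, 0],
  ],
  rot=[
    [0, 0, 0],
    [0, 0, 0],
    [0, 0, 0],
    [0, 0, 0],
    [0, 0, 0],
    [0, 0, 0],
    [0, 0, 0],
    [0, 0, 0],
  ],
)

```text
time: 19.45
eef_pos: [0.556, 0.2657, 0.2401]
orientation: [[0.033, 0.999, 0.001], [0.999, -0.033, 0.0], [0.0, 0.001, -1.0]]
wrist_force: [-3.0, -0.1, 6.1]
opening: 0.149
finger_force: 50.0
```

apply_moves(
  fingers=[1, 1, 1, 1, 1, 1, 1, 1],
  delta_pos=[
    [0, -0.03, 0],
    [0, 0, 0.1],
    [0, 0, 0.05],
    [0, 0, 0],
    [0, 0, 0],
    [0, 0, 0],
    [0, 0, 0],
    [0, 0, 0],
  ],
  rot=[
    [0, 0, 0],
    [0, 0, 0],
    [0, 0, 0],
    [0, 0, 0],
    [0, 0, 0],
    [0, 0, 0],
    [0, 0, 0],
    [0, 0, 0],
  ],
)

```text
time: 20.45
eef_pos: [0.5559, 0.2657, 0.2388]
orientation: [[0.033, 0.999, 0.001], [0.999, -0.033, 0.0], [0.0, 0.001, -1.0]]
wrist_force: [-2.2, -1.7, 6.6]
opening: 0.146
finger_force: 50.0
```

apply_moves(
  fingers=[1, 1, 1, 1, 1, 1, 1, 1],
  delta_pos=[
    [0, 0, 0.05],
    [0, 0, 0.05],
    [0, 0, 0],
    [0, 0, 0],
    [0, 0, 0],
    [0, 0, 0],
    [0, 0, 0],
    [0, 0, 0],
  ],
  rot=[
    [0, 0, 0],
    [0, 0, 0],
    [0, 0, 0],
    [0, 0, 0],
    [0, 0, 0],
    [0, 0, 0],
    [0, 0, 0],
    [0, 0, 0],
  ],
)

```text
time: 21.45
eef_pos: [0.5558, 0.2657, 0.2387]
orientation: [[0.033, 0.999, 0.002], [0.999, -0.033, 0.0], [0.0, 0.002, -1.0]]
wrist_force: [-4.6, -2.1, 12.4]
opening: 0.151
finger_force: 50.0
```

The TCP stopped at 0.2387 and Fz jumped to 12.4 N, so the tag is on the floor. One check, then hand in.

```bash
python3 - <<'E'
from h import *
viewer.snapshot("scene"); viewer.snapshot("top")
for q in("tag","tag_screen"):
    for n in("scene","top"): print(n,q,[(w(n,d["at"]).round(4).tolist(),round(d["score"],2)) for d in models.place_of(n,q)][:2])
to((.556,.266,.2387),-1.9)
print(arm.sign_off())
E
```

```text
scene tag [([0.5536, 0.2622, 0.0168], 0.54)]
top tag [([0.5539, 0.2636, 0.0144], 0.5)]
scene tag_screen [([0.5496, 0.267, 0.0727], 0.59)]
top tag_screen [([0.5492, 0.2628, 0.0741], 0.46)]
t 21.75 eef [0.5558 0.2657 0.2387] yaw -1.87 rotz 0.03 shift after turn cm [ 0.03  0.02 -0.  ] F [-4.7 -1.3 12.9] op 0.146 ff 50.0 tilt 0.1
the job is handed in; nothing more can be done
None
```

I pulled the rectangular tag from its cradle, pushed it down behind the lip with the screen facing out until it hit the slot floor (downward force rose to about 12 N), and handed the job in while still gripping at 50 N; sign-off gave no verdict.

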